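Fit a vacuum gauge to the turbo pump's inlet

ROBOT

A 6-joint arm with a two-finger parallel gripper is mounted at the origin on the work surface. World frame = base frame: x ahead of the robot, y to its left, z up, the work surface at z = 0. Lengths are in m, angles in rad, forces in N, time in s.
With the tool pointing down it reaches from about 0.35 to 0.775 m from the base axis. Payload 7.3 kg.
Tool frame: the origin (TCP) lies on the centre line of the jaws, within the pads' length; the fingertips stand 17 mm ahead of it and the grasp point (between the pads) lies 2 mm behind it (robot.tip_extent is the distance from the TCP to the fingertips, in m); z points along the fingers, y is the line along which they close (so a half turn about z gives the same grasp; the last joint's range is limited). The gripper opens to 92 mm and grips with 3 to 60 N. Pads are 19 mm wide; open, the fingers measure 130 mm over their backs; the gripper's body (75 mm by 190 mm) begins 47 mm behind the grasp point.
Start: joints at [-1.363, 0.342, 1.524, -0, 1.275, -0.146], TCP at [0.182, -0.492, 0.244] pointing down, gripper open.
Joint ranges: [-2.53, 2.53], [-0.77, 2.02], [0.04, 2.7], [-1, 4.14], [0.28, 2.66], [-3.11, 3.11]. Speed limits (rad/s): [2.57, 2.57, 3.14, 3.14, 3.14, 3.14].

INTERFACE

Orientations are given as [roll, pitch, yaw] about the fixed x, y, z axes, in that order (R = Rz(yaw) Ry(pitch) Rx(roll)).
In Python, from cell import robot gives the robot as it stands.
- The arm moves only by the tool step_arm, never from a script. Its argument "motion" is a list of rows, each a list of 2 entries, a list of its own where there are three numbers: the shift along the tool's x, y, z in units of 60 mm (1.0 is 60 mm), then the turn about the tool's z in rad. In form: [[[x, y, z], spin], ...]. A call has 1 to 10 rows; each row is the pose to reach, as a shift and turn from the pose commanded when the call began, along the tool's axes at that moment; what a row does not reach only later rows make up. A row lasts 1/8 s, in which the tool goes at most 62.5 mm and 10.7 degrees, less where a joint would pass 70% of its speed; a pose out of reach is approached as far as the arm can. A call with a gripper value outside its range is refused whole. "hand" is the closure in counts, from 0 (fully open) to 255 (shut), set as the call begins (left out, the last holds). The fingers move at their own pace and stop on an object; "squeeze" is the grip in N (left out, the last holds). Time passes only in rows, so rows that repeat a pose let the fingers close. It gives the time, the measured TCP pose, the force, the opening and the grip force at its end, in the units of the state.
- robot.observe(): the state, without advancing time (a new reading comes with each control period).
- robot.read_camera(name): name is "side" or "top"; returns a dict with "pixels" (400x640x3 uint8, red, green, blue), "intrinsics" (3x3 intrinsics, pixels), "xyz" and "rotation" of the camera in the world. Camera axes: x right, y up, looking along -z (the intrinsics and any distortion apply to the point x, -y, -z); pixel columns grow to the right and rows downward; lengths in m; the calibration is good to about 2 mm. A picture is of the moment at which its call begins. There is no depth.
- robot.hand_in(): hands the job in; it is judged then, once.
The state is a dict: "time": time; "qpos": joint angles; "qvel": joint speeds; "joint_efforts": joint torques, N m; "tool_pos": TCP position; "tool_rot": TCP orientation; "contact_force": force on the tool from outside, world axes, zero at the start; "torque": the same for the moment, N m; "opening": finger opening in m; "grip_force": force on a finger pad.
Only numpy, scipy, OpenCV 4.12 (cv2) and the standard library are available. Lean on these libraries where they do the work, as an engineer would, in place of code of your own. Each camera call takes 0.05 s, during which the arm holds its last target. There are 200 camera calls.

TASK

We want to test the little turbo pump's ultimate pressure, so build up its open inlet, one part at a time from the pump upwards: first the large centring ring that has the wire-mesh screen (not the open spare one of the same size), then the conical reducer with its wide flange down, then the small centring ring, and last the gauge head. Seat each part squarely home on the one below, lowering it into place and letting go rather than dropping it, because the sealing faces scratch. Leave the spare ring, the clamp and the blank flange where they lie; I will fit the clamps afterwards.

Things in the scene. Friction and masses are not known exactly. Their poses are not given: they have to be found in the camera images.
- pump_port (a point): Centre of the turbo pump's open inlet, at its flat flange face, 140 mm above the bench, left or right; z up. Fixed pump: black base 116 mm square, 42 mm high; finned housing 105 mm across up to 96 mm; steel neck 47 mm; round flange 54 mm across, 6 mm thick, with a recess 42 mm across, 6 mm deep in its face. A side port reaches 82 mm from the axis, 66 mm up.
- screen_ring: Large centring ring lying flat, 60 g: aluminium rim 58 mm across, black O-ring, steel core, its 31 mm hole closed by wire mesh. Origin: centre of underside, z up. Height 13 mm: rim from 4 to 9 mm up; below and above it a 4 mm tapered lip, 39 mm across at the root, 34 mm at the end. Seated: lower lip in the pump's recess, rim on the flange face, origin 4 mm below that face.
- reducer: Steel conical reducer standing on its wide flange, 160 g, 40 mm tall. Origin: centre of the wide face (underside), z up. Wide flange 54 mm across, 0 to 9 mm up; cone from 47 to 31 mm across; narrow flange 40 mm across, 31 to 40 mm up. Recesses 5 mm deep: 42 mm across below, 28 mm across on top. Seated: on the screened ring's rim, origin 5 mm above the pump's flange face.
- small_ring: Small centring ring lying flat, 30 g: aluminium rim 43 mm across, black O-ring, steel core with an open 16 mm hole. Origin: centre of underside, z up. Height 13 mm: rim from 4 to 9 mm up; below and above it a 4 mm tapered lip, 25 mm across at the root, 21 mm at the end. Seated: lower lip in the reducer's top recess, origin 36 mm above the reducer's origin.
- gauge: Vacuum gauge head standing on its steel flange, 130 g, 80 mm tall. Origin: centre of underside, z up. Flange 40 mm across, 0 to 9 mm up, recess below 28 mm across, 5 mm deep; neck 29 mm across; white body 29 to 74 mm up, 40 mm wide along its x, 52 mm along its y; black connector on top. Seated (turned any way): on the small ring's rim, origin 9 mm above that ring's origin.
- spare_ring: Spare large centring ring, loose, lying flat: same sizes as the screened ring (58 mm across, 13 mm tall) but with an open 31 mm hole through which the bench shows. To be left alone. Origin at the centre of its underside.
- clamp: Loose aluminium hinged clamp lying flat, 57 mm across and 16 mm tall, with a block and wing nut that reach 43 mm from its centre along its own x. To be left alone. Origin at the centre of its underside.
- blank: Loose steel blank flange lying flat, a solid disc 40 mm across and 10 mm tall with a narrower top. To be left alone. Origin at the centre of its underside.
Things that resemble listed ones, but are neither listed nor needed, are in the scene too. Leave any orange look-alike of the reducer alone.

How it is judged:
By the outcome, as a careful person would: the job done as asked, in the order asked, and still so for the second after the job is handed in, with the robot touching nothing.
It also fails if it takes over 115 s, if anything falls off the work surface, if the arm or the gripper's body presses on something with over 40 N, if the wrist force passes 120 N, or if a joint passes its speed limit or range.

## Working session

There is one attempt and no reset: what is moved stays moved. The work goes in short steps, Python scripts to look and compute and a tool call to move; the robot and the scene stay as the last step left them, time stands still between calls to the robot, and variables do not carry over. Pictures are saved under pics/ and viewed, at most 17 in all, crops included, and the job is handed in when it is done.

Besides the shell and the picture viewer there is one more tool, called after "Request:" as name([rows], argument=value, ...), one row to a line, values as JSON. step_arm: Moves the arm, as the interface text tells. Its arguments: {"type":"object","properties":{"motion":{"type":"array"},"hand":{"type":"number"},"squeeze":{"type":"number"}},"required":["motion"]}

```bash
ls; mkdir -p pics; cat > h.py <<'E'
import numpy as np, cv2
from cell import robot
def shot(name,fn=None):
    c=robot.read_camera(name)
    if fn: cv2.imwrite('pics/'+fn,cv2.cvtColor(c['pixels'],cv2.COLOR_RGB2BGR))
    return c
def ray(c,u,v):
    K=np.array(c['intrinsics']);d=np.linalg.inv(K)@[u,v,1]
    return np.array(c['xyz']),np.array(c['rotation'])@[d[0],-d[1],-d[2]]
def toz(c,u,v,z):
    o,d=ray(c,u,v);return o+d*(z-o[2])/d[2]
def proj(c,p):
    q=np.array(c['rotation']).T@(np.array(p)-c['xyz']);q=np.array(c['intrinsics'])@[q[0],-q[1],-q[2]]
    return q[:2]/q[2]
E
python3 - <<'E'
from h import *
for n in('top','side'):
    c=shot(n,n+'1.png');print({k:v for k,v in c.items() if k!='pixels'})
print(robot.observe())
E
```

```text
pics
{'intrinsics': array([[384.18547802,   0.        , 316.31650406],
       [  0.        , 384.18547802, 195.36726592],
       [  0.        ,   0.        ,   1.        ]]), 'xyz': array([ 0.47659196, -0.02573584,  0.93704955]), 'rotation': array([ 0.13751692,  0.02082992, -1.59167152])}
{'intrinsics': array([[458.24723826,   0.        , 317.94289893],
       [  0.        , 458.24723826, 205.06377171],
       [  0.        ,   0.        ,   1.        ]]), 'xyz': array([0.21771713, 0.90544706, 0.73020803]), 'rotation': array([ 1.00112534,  0.02333178, -2.78038685])}
{'time': 0.1, 'qpos': array([-1.36301332e+00,  3.42658568e-01,  1.52493427e+00, -3.61345966e-05,
        1.27538295e+00, -1.45976179e-01]), 'qvel': array([ 0.0017017 , -0.00177387, -0.00165649, -0.00224516, -0.00042765,
       -0.00022148]), 'joint_efforts': array([ 9.64978717e-04, -4.32006598e+01, -2.44693154e+01,  7.18473201e-02,
        5.25663374e-02, -6.28072894e-05]), 'tool_pos': array([ 0.18182536, -0.49214351,  0.24310711]), 'tool_rot': array([-3.14021920e+00, -1.67001686e-04,  3.53769620e-01]), 'contact_force': array([ 0.44099551, -0.63142788, -0.25385914]), 'torque': array([ 0.04360852, -0.04272919,  0.05117989]), 'grip_force': 0.0, 'opening': 0.09159271105876744}
```

View pics/top1.png

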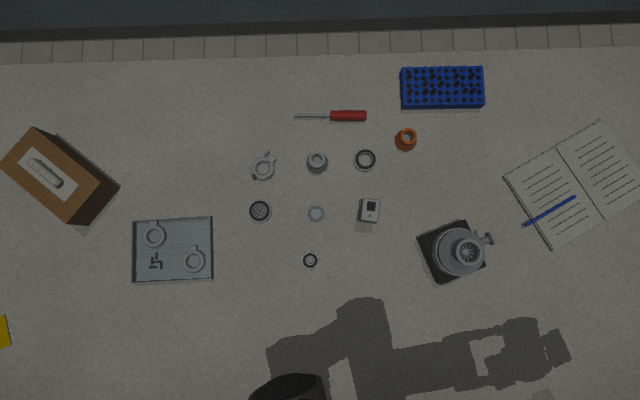

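View pics/side1.png

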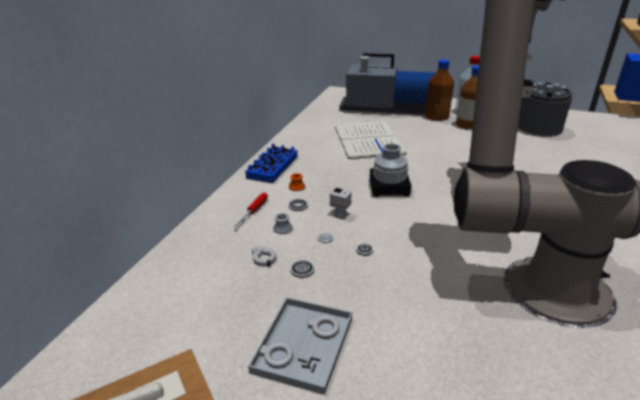

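The top view shows the screened ring at (260,211), reducer (317,161), spare (365,159), blank (316,213), small ring (310,260), gauge (369,209), pump flange (467,251), orange decoy (407,138) and clamp (264,166). I'll zoom in for sub-pixel fixes.

```bash
cat >> h.py <<'E'
from scipy.spatial.transform import Rotation as Rn
_r=shot
def shot(name,fn=None):
    c=_r(name,fn);c['rotation']=Rn.from_euler('xyz',c['rotation']).as_matrix();return c
E
python3 - <<'E'
from h import *
im=cv2.imread('pics/top1.png')
t=cv2.resize(im[140:280,240:400],None,fx=5,fy=5,interpolation=cv2.INTER_CUBIC)[:600]
p=cv2.resize(im[210:290,410:510],None,fx=5,fy=5,interpolation=cv2.INTER_CUBIC)
cv2.imwrite('pics/t1.png',cv2.resize(im[145:265,240:400],None,fx=5,fy=5,interpolation=cv2.INTER_CUBIC))
s=cv2.imread('pics/side1.png')
s=cv2.resize(s[135:285,240:425],None,fx=4,fy=4,interpolation=cv2.INTER_CUBIC)
cv2.imwrite('pics/s1.png',s)
cv2.imwrite('pics/p1.png',p)
E
```

```text
(no output)
```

View pics/t1.png

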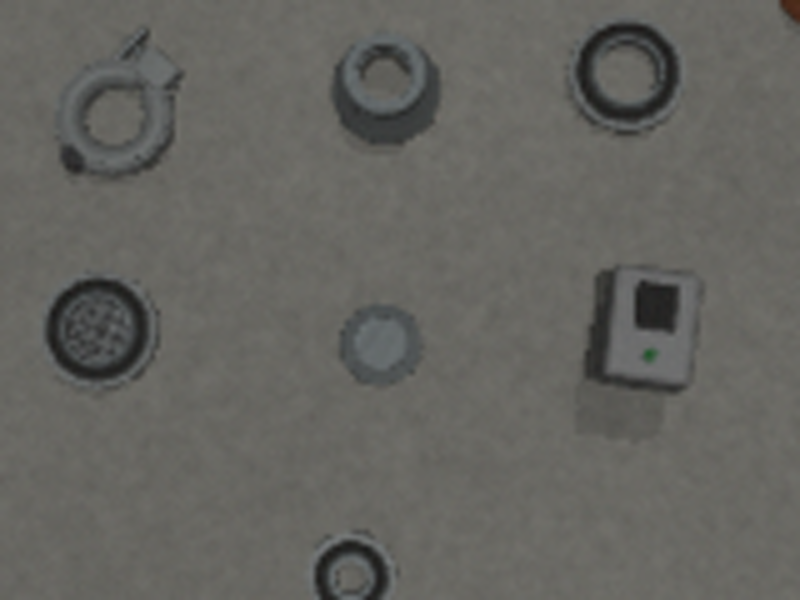

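View pics/s1.png

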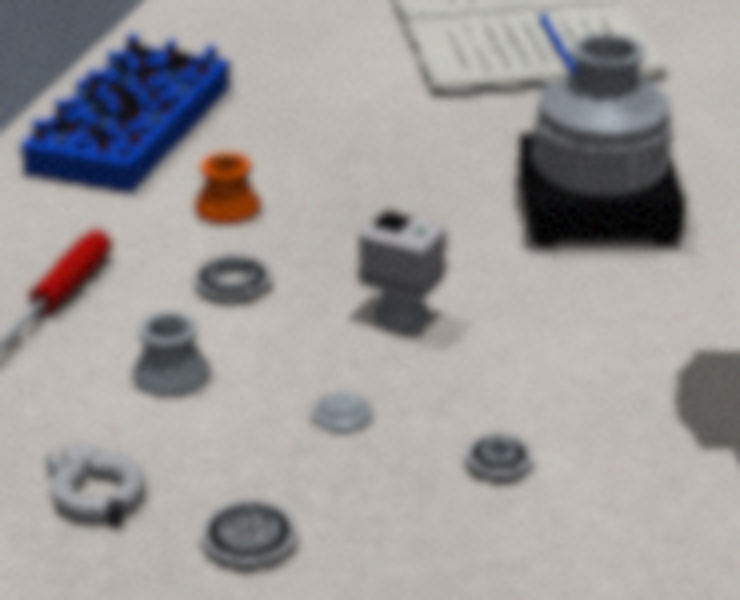

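View pics/p1.png

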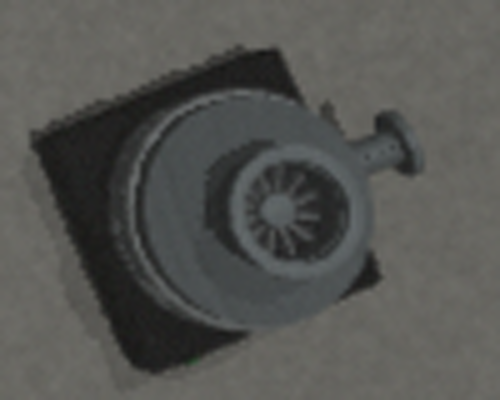

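The zooms confirm the mesh ring at t1 (99,328), reducer top (385,73), small ring (352,574), gauge top quad centre (653,327), and pump flange at p1 (301,211). The side zoom shows the same parts, so I can cross-check.

```bash
cat >> h.py <<'E'
def go(x,y,z,yaw,base=None):
    s=robot.observe();p=np.array(base[:3]) if base else s['tool_pos'];R=Rn.from_euler('xyz',s['tool_rot'])
    y0=base[3] if base else s['tool_rot'][2]
    d=R.inv().apply(np.array([x,y,z])-p)/.06
    print('pos',p.round(4),'yaw',round(y0,4),'-> shift',d.round(3),'spin',round((y0-yaw+np.pi)%(2*np.pi)-np.pi,3))
E
python3 - <<'E'
from h import *
ct=shot('top');cs=shot('side')
T=dict(screen=((99,328),.009,(250,530)),reducer=((385,73),.04,(168,328)),redwide=((387,92),.009,None),small=((352,574),.009,(500,456)),gauge=((653,327),.074,(403,231)))
for n,(a,z,b) in T.items():
    print(n,toz(ct,240+(a[0]+.5)/5-.5,145+(a[1]+.5)/5-.5,z).round(4), toz(cs,240+(b[0]+.5)/4-.5,135+(b[1]+.5)/4-.5,z).round(4) if b else '')
print('pump',toz(ct,410+301.5/5-.5,210+211.5/5-.5,.14).round(4),toz(cs,240+608.5/4-.5,135+50.5/4-.5,.14).round(4))
q=[toz(ct,240+(a+.5)/5-.5,145+(b+.5)/5-.5,.074)[:2] for a,b in((617,265),(703,272),(690,390),(602,380))]
d=q[0]+q[1]-q[2]-q[3];print('gauge long axis yaw',np.arctan2(d[1],d[0]),np.linalg.norm(d)/2)
E
```

```text
screen [0.5723 0.1302 0.009 ] [0.5696 0.1296 0.009 ]
reducer [ 0.6883 -0.0121  0.04  ] [ 0.6862 -0.0119  0.04  ]
redwide [ 0.686  -0.0125  0.009 ] 
small [0.4516 0.0092 0.009 ] [0.4471 0.0113 0.009 ]
gauge [ 0.5603 -0.1308  0.074 ] [ 0.5583 -0.1286  0.074 ]
pump [ 0.4638 -0.3215  0.14  ] [ 0.4621 -0.3179  0.14  ]
gauge long axis yaw -0.15859780218255556 0.05313353756601033
```

```bash
python3 -c "
from h import *
go(.571,.130,.10,.354);go(.571,.130,.020,.354)"
```

```text
pos [ 0.1819 -0.4923  0.2433] yaw 0.3538 -> shift [ 9.677 -7.479  2.397] spin -0.0
pos [ 0.1819 -0.4923  0.2433] yaw 0.3538 -> shift [ 9.676 -7.478  3.73 ] spin -0.0
```

Request:
step_arm([
  [[9.68, -7.48, 0], 0],
  [[9.68, -7.48, 0], 0],
  [[9.68, -7.48, 0], 0],
  [[9.68, -7.48, 0], 0],
  [[9.68, -7.48, 0], 0],
  [[9.68, -7.48, 0], 0],
  [[9.68, -7.48, 0], 0],
  [[9.68, -7.48, 0], 0],
  [[9.68, -7.48, 1], 0],
  [[9.68, -7.48, 2], 0],
], hand=0, squeeze=15)

```text
time: 1.45
tool_pos: [0.5095, 0.0301, 0.1965]
tool_rot: [3.14, -0.003, 0.355]
contact_force: [1.8, -0.9, -0.0]
opening: 0.0916
grip_force: 0.0
```

Request:
step_arm([
  [[0, 0, 0], 0],
  [[0, 0, 0], 0],
])

```text
time: 1.7
tool_pos: [0.5074, 0.0278, 0.1959]
tool_rot: [3.141, 0.001, 0.354]
contact_force: [-0.2, -0.6, 0.1]
opening: 0.0916
grip_force: 0.0
```

```bash
python3 -c "
from h import *
go(.571,.130,.10,.354);go(.571,.130,.020,.354)"
```

```text
pos [0.5074 0.0278 0.1959] yaw 0.3545 -> shift [ 1.585 -1.229  1.598] spin 0.0
pos [0.5074 0.0278 0.1959] yaw 0.3545 -> shift [ 1.586 -1.23   2.931] spin 0.0
```

Request:
step_arm([
  [[0.8, -0.62, 0.8], 0],
  [[1.585, -1.23, 1.6], 0],
  [[1.585, -1.23, 2.2], 0],
  [[1.585, -1.23, 2.6], 0],
  [[1.585, -1.23, 2.93], 0],
  [[1.585, -1.23, 2.93], 0],
  [[1.585, -1.23, 2.93], 0],
])

```text
time: 2.58
tool_pos: [0.5723, 0.1293, 0.0217]
tool_rot: [3.141, -0.002, 0.352]
contact_force: [0.4, 0.7, 0.1]
opening: 0.092
grip_force: 0.0
```

```bash
python3 - <<'E'
from h import *
c=shot('side');o=proj(c,[.571,.13,.02]).astype(int);print(o)
im=cv2.cvtColor(c['pixels'],cv2.COLOR_RGB2BGR)[o[1]-50:o[1]+50,o[0]-60:o[0]+60]
cv2.imwrite('pics/g1.png',cv2.resize(im,None,fx=5,fy=5,interpolation=cv2.INTER_CUBIC))
E
```

```text
[301 263]
```

View pics/g1.png

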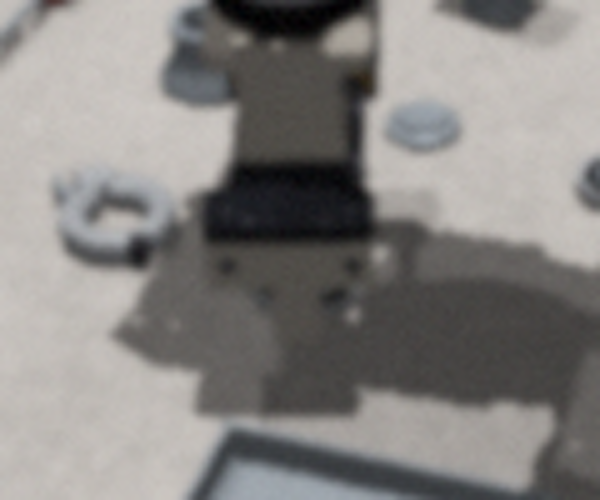

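The gripper hides the ring at (300,263), and the fingers straddle it. I'll close.

Request:
step_arm([
  [[0, 0, 0], 0],
  [[0, 0, 0], 0],
  [[0, 0, 0], 0],
  [[0, 0, 0], 0],
  [[0, 0, 0], 0],
  [[0, 0, 0], 0],
], hand=255, squeeze=12)

```text
time: 3.38
tool_pos: [0.5713, 0.1303, 0.0202]
tool_rot: [3.142, -0.0, 0.354]
contact_force: [-1.2, 0.6, 1.1]
opening: 0.057
grip_force: 12.0
```

```bash
python3 -c "
from h import *
go(.463,-.320,.20,.354)"
```

```text
pos [0.5713 0.1303 0.0202] yaw 0.3538 -> shift [-4.293  6.415 -2.997] spin -0.0
```

Request:
step_arm([
  [[0, 0, -0.4], 0],
  [[0, 0, -1], 0],
  [[0, 0, -1.7], 0],
  [[0, 0, -2.4], 0],
  [[-0.4, 0.6, -3], 0],
  [[-0.9, 1.35, -3], 0],
  [[-1.4, 2.1, -3], 0],
  [[-1.9, 2.84, -3], 0],
  [[-2.4, 3.59, -3], 0],
  [[-2.9, 4.33, -3], 0],
])

```text
time: 4.62
tool_pos: [0.4974, -0.1754, 0.2001]
tool_rot: [3.141, 0.0, 0.354]
contact_force: [0.6, -0.2, -1.5]
opening: 0.0572
grip_force: 12.0
```

Request:
step_arm([
  [[-0.45, 0.67, 0], 0],
  [[-0.9, 1.34, 0], 0],
  [[-1.25, 1.88, 0], 0],
  [[-1.39, 2.08, 0], 0],
  [[-1.39, 2.08, 0], 0],
  [[-1.39, 2.08, 0], 0],
])

```text
time: 5.38
tool_pos: [0.4634, -0.3184, 0.2001]
tool_rot: [-3.141, -0.0, 0.355]
contact_force: [-0.0, -0.4, -1.0]
opening: 0.0568
grip_force: 12.0
```

```bash
python3 - <<'E'
from h import *
s=robot.observe();print(s['tool_pos'],s['opening'],s['grip_force'])
t=shot('top');c=shot('side');out=[]
for k in(t,c):
    o=proj(k,[.463,-.32,.17]).astype(int);print(o,proj(k,[.463,-.32,.14]))
    im=cv2.cvtColor(k['pixels'],cv2.COLOR_RGB2BGR)[o[1]-35:o[1]+40,o[0]-40:o[0]+40]
    out.append(cv2.resize(im,None,fx=5,fy=5,interpolation=cv2.INTER_CUBIC))
cv2.imwrite('pics/g2.png',np.hstack(out))
E
```

```text
[ 0.46340781 -0.31835268  0.20008146] 0.05677006477998496 12.000032365322113
[474 252] [469.06654416 252.22691663]
[392 137] [391.49701711 146.78902048]
```

View pics/g2.png

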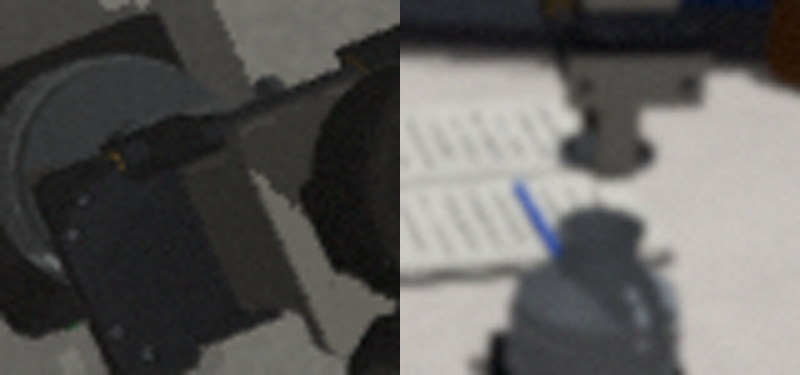

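The side view shows the ring held level about 45 mm above the flange, its centre at crop x≈609 against ≈601 for the flange, so roughly 1 mm off in x. I'll lower gently.

```bash
python3 -c "
from h import *
go(.464,-.3197,.163,.354)"
```

```text
pos [ 0.4635 -0.3183  0.2002] yaw 0.3555 -> shift [-0.001  0.024  0.621] spin 0.001
```

Request:
step_arm([
  [[0, 0.02, 0.2], 0],
  [[0, 0.02, 0.4], 0],
  [[0, 0.02, 0.55], 0],
  [[0, 0.02, 0.62], 0],
  [[0, 0.02, 0.62], 0],
  [[0, 0.02, 0.62], 0],
])

```text
time: 6.22
tool_pos: [0.4636, -0.321, 0.1633]
tool_rot: [3.141, -0.0, 0.354]
contact_force: [-0.5, 0.0, -0.8]
opening: 0.0573
grip_force: 12.0
```

```bash
cat >> h.py <<'E'
def pair(p,fn,w=(35,40,40),cams=('top','side')):
    out=[]
    for n in cams:
        k=shot(n);o=proj(k,p).astype(int);print(n,o)
        im=cv2.cvtColor(k['pixels'],cv2.COLOR_RGB2BGR)[max(0,o[1]-w[0]):o[1]+w[1],o[0]-w[2]:o[0]+w[2]]
        out.append(cv2.resize(im,None,fx=7,fy=7,interpolation=cv2.INTER_CUBIC))
    cv2.imwrite('pics/'+fn,np.hstack(out))
E
python3 - <<'E'
from h import *
s=robot.observe();print(s['tool_pos'],s['contact_force'])
pair([.463,-.32,.14],'g3.png',cams=('side',))
E
```

```text
[ 0.46363942 -0.32104295  0.16329658] [-0.47029921  0.01903646 -0.7826583 ]
side [391 146]
```

View pics/g3.png

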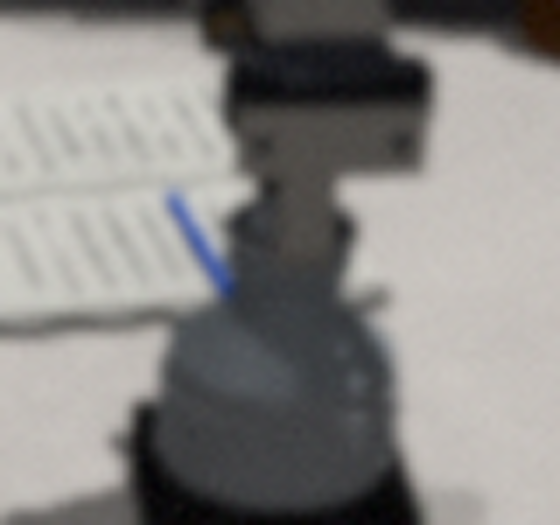

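The ring (x 230–353) sits centred over the flange (233–345) to within 1 mm. Continue down.

Request:
step_arm([
  [[0.01, 0.01, 0.03], 0],
  [[0.01, 0.01, 0.06], 0],
  [[0.01, 0.01, 0.085], 0],
  [[0.01, 0.01, 0.105], 0],
  [[0.01, 0.01, 0.105], 0],
  [[0.01, 0.01, 0.105], 0],
])

```text
time: 7.02
tool_pos: [0.4642, -0.321, 0.1566]
tool_rot: [-3.141, 0.0, 0.354]
contact_force: [-0.3, 1.4, 0.9]
opening: 0.057
grip_force: 12.0
```

Request:
step_arm([
  [[0, -0.01, 0.005], 0],
  [[0, -0.01, 0.01], 0],
  [[0, -0.01, 0.01], 0],
])

```text
time: 7.4
tool_pos: [0.4641, -0.3207, 0.1562]
tool_rot: [3.141, -0.0, 0.354]
contact_force: [0.9, 1.2, 2.3]
opening: 0.0574
grip_force: 12.0
```

Request:
step_arm([
  [[0, 0, 0], 0],
  [[0, 0, 0], 0],
  [[0, 0, 0], 0],
  [[0, 0, 0], 0],
  [[0, 0, -0.3], 0],
  [[0, 0, -0.7], 0],
  [[0, 0, -1.2], 0],
  [[0, 0, -1.6], 0],
  [[0, 0, -1.6], 0],
], hand=30)

```text
time: 8.52
tool_pos: [0.4647, -0.3212, 0.2537]
tool_rot: [3.138, -0.002, 0.354]
contact_force: [-0.4, 0.0, -0.7]
opening: 0.0808
grip_force: 0.0
```

```bash
python3 -c "
from h import *
go(.687,-.012,.25,.354);go(.687,-.012,.10,.354)"
```

```text
pos [ 0.4647 -0.3212  0.2537] yaw 0.3538 -> shift [ 5.261 -3.551  0.059] spin -0.0
pos [ 0.4647 -0.3212  0.2537] yaw 0.3538 -> shift [ 5.256 -3.56   2.559] spin -0.0
```

Request:
step_arm([
  [[0.75, -0.5, 0], 0],
  [[1.5, -1, 0], 0],
  [[2.3, -1.55, 0], 0],
  [[3.1, -2.1, 0], 0],
  [[3.9, -2.64, 0.3], 0],
  [[4.7, -3.18, 0.9], 0],
  [[5.25, -3.55, 1.6], 0],
  [[5.25, -3.55, 2.2], 0],
  [[5.25, -3.55, 2.55], 0],
  [[5.25, -3.55, 2.55], 0],
])

```text
time: 9.78
tool_pos: [0.6838, -0.0113, 0.0952]
tool_rot: [-3.139, 0.006, 0.354]
contact_force: [0.7, 0.9, -0.1]
opening: 0.0815
grip_force: 0.0
```

Request:
step_arm([
  [[0, 0, 0], 0],
])

```text
time: 9.9
tool_pos: [0.686, -0.0119, 0.0995]
tool_rot: [3.141, -0.001, 0.354]
contact_force: [-0.5, -0.3, 0.1]
opening: 0.0811
grip_force: 0.0
```

```bash
python3 - <<'E'
from h import *
go(.687,-.012,.044,.354)
pair([.463,-.32,.14],'g4.png',w=(35,40,40))
E
```

```text
pos [ 0.686  -0.0119  0.0995] yaw 0.3536 -> shift [0.014 0.007 0.924] spin -0.0
top [469 252]
side [391 146]
```

View pics/g4.png

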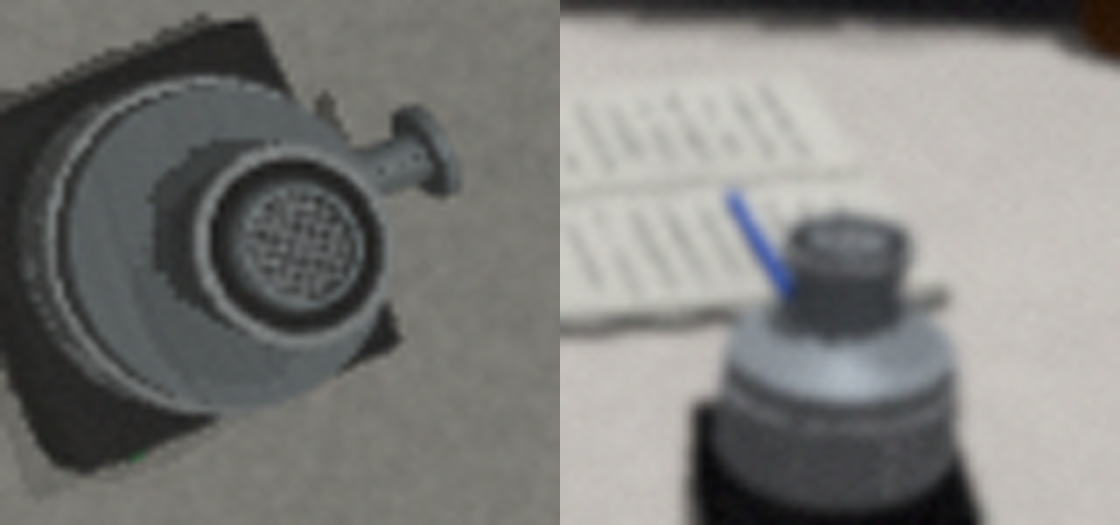

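The ring is seated flat and centred: mesh at top-crop (300,247), and level in the side view. Now the reducer.

Request:
step_arm([
  [[0.014, 0.007, 0.3], 0],
  [[0.014, 0.007, 0.6], 0],
  [[0.014, 0.007, 0.85], 0],
  [[0.014, 0.007, 0.93], 0],
  [[0.014, 0.007, 0.93], 0],
  [[0.014, 0.007, 0.93], 0],
])

```text
time: 10.75
tool_pos: [0.6872, -0.0118, 0.0439]
tool_rot: [3.141, -0.001, 0.354]
contact_force: [-0.6, 0.3, -0.1]
opening: 0.0808
grip_force: 0.0
```

Request:
step_arm([
  [[0, 0, 0], 0],
  [[0, 0, 0], 0],
  [[0, 0, 0], 0],
  [[0, 0, 0], 0],
  [[0, 0, 0], 0],
  [[0, 0, 0], 0],
], hand=255, squeeze=20)

```text
time: 11.5
tool_pos: [0.6867, -0.0118, 0.0432]
tool_rot: [3.142, 0.0, 0.354]
contact_force: [-0.5, 1.0, 0.6]
opening: 0.0384
grip_force: 20.0
```

```bash
python3 - <<'E'
from h import *
t=shot('top')
print(toz(t,469-40+291.5/7-.5,252-35+247.5/7-.5,.147),toz(t,469-40+300/7-.5,252-35+247/7-.5,.148))
s=robot.observe();print(s['tool_pos'],s['opening'])
go(.464,-.3207,.22,.354)
E
```

```text
[ 0.46381216 -0.31962577  0.147     ] [ 0.46392035 -0.32169221  0.148     ]
[ 0.6866787  -0.01179444  0.04325416] 0.03832311502671344
pos [ 0.6867 -0.0118  0.0433] yaw 0.3538 -> shift [-5.265  3.544 -2.945] spin -0.0
```

Request:
step_arm([
  [[0, 0, -0.4], 0],
  [[0, 0, -1], 0],
  [[0, 0, -1.7], 0],
  [[0, 0, -2.4], 0],
  [[-0.6, 0.4, -2.95], 0],
  [[-1.35, 0.9, -2.95], 0],
  [[-2.1, 1.41, -2.95], 0],
  [[-2.9, 1.95, -2.95], 0],
  [[-3.65, 2.46, -2.95], 0],
  [[-4.4, 2.96, -2.95], 0],
])

```text
time: 12.8
tool_pos: [0.4992, -0.2711, 0.2201]
tool_rot: [-3.142, 0.0, 0.354]
contact_force: [1.3, -0.9, -0.9]
opening: 0.0385
grip_force: 20.0
```

Request:
step_arm([
  [[-0.5, 0.33, 0], 0],
  [[-0.8, 0.54, 0], 0],
  [[-0.865, 0.584, 0], 0],
  [[-0.865, 0.584, 0], 0],
  [[-0.865, 0.584, 0], 0],
])

```text
time: 13.42
tool_pos: [0.4646, -0.3198, 0.2202]
tool_rot: [-3.141, -0.0, 0.355]
contact_force: [0.2, -0.0, -0.6]
opening: 0.0385
grip_force: 20.0
```

```bash
python3 - <<'E'
from h import *
go(.464,-.3207,.196,.354)
pair([.463,-.32,.16],'g5.png',w=(40,40,40))
E
```

```text
pos [ 0.4646 -0.3198  0.2202] yaw 0.355 -> shift [-0.015  0.011  0.403] spin 0.001
top [472 252]
side [391 140]
```

View pics/g5.png

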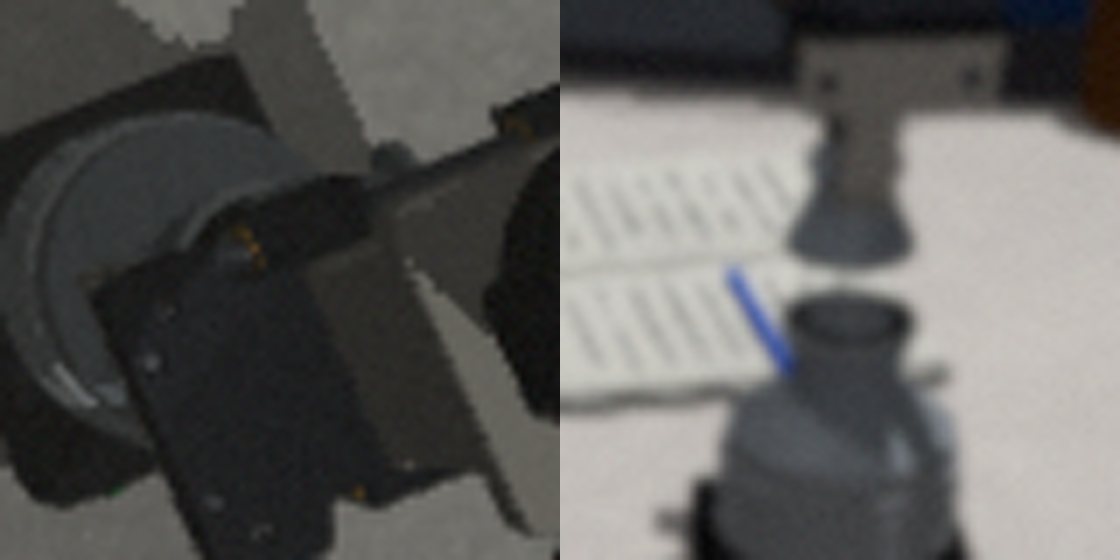

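The reducer hangs upright, with reducer and ring both spanning side x 788–914, so they are aligned. Lowering.

Request:
step_arm([
  [[-0.005, 0.012, 0.15], 0],
  [[-0.005, 0.012, 0.3], 0],
  [[-0.005, 0.012, 0.4], 0],
  [[-0.005, 0.012, 0.44], 0],
  [[-0.005, 0.012, 0.475], 0],
  [[-0.005, 0.012, 0.505], 0],
  [[-0.005, 0.012, 0.52], 0],
  [[-0.005, 0.012, 0.52], 0],
  [[-0.005, 0.012, 0.52], 0],
])

```text
time: 14.65
tool_pos: [0.464, -0.3216, 0.1892]
tool_rot: [3.141, -0.0, 0.354]
contact_force: [1.0, 0.2, -0.8]
opening: 0.0383
grip_force: 20.0
```

No contact yet; 1 mm to go.

Request:
step_arm([
  [[0, -0.005, 0.01], 0],
  [[0, -0.005, 0.018], 0],
  [[0, -0.005, 0.024], 0],
  [[0, -0.005, 0.024], 0],
])

```text
time: 15.15
tool_pos: [0.4639, -0.3212, 0.1881]
tool_rot: [3.141, -0.0, 0.354]
contact_force: [-1.3, 1.6, 5.3]
opening: 0.0385
grip_force: 20.0
```

Request:
step_arm([
  [[0, 0, -0.005], 0],
  [[0, 0, -0.005], 0],
  [[0, 0, -0.005], 0],
  [[0, 0, -0.005], 0],
  [[0, 0, -0.3], 0],
  [[0, 0, -0.8], 0],
  [[0, 0, -1.4], 0],
  [[0, 0, -1.4], 0],
], hand=60)

```text
time: 16.15
tool_pos: [0.4649, -0.3221, 0.2746]
tool_rot: [3.136, -0.003, 0.354]
contact_force: [0.4, -0.5, -0.7]
opening: 0.0702
grip_force: 0.0
```

```bash
python3 -c "
from h import *
go(.4495,.0105,.12,.354)"
```

```text
pos [ 0.4649 -0.3221  0.2746] yaw 0.3538 -> shift [ 1.673 -5.302  2.552] spin -0.0
```

Request:
step_arm([
  [[0.28, -0.9, 0], 0],
  [[0.57, -1.8, 0], 0],
  [[0.85, -2.7, 0], 0],
  [[1.14, -3.6, 0], 0],
  [[1.42, -4.5, 0.5], 0],
  [[1.68, -5.29, 1.2], 0],
  [[1.68, -5.29, 2], 0],
  [[1.68, -5.29, 2.5], 0],
  [[1.68, -5.29, 2.5], 0],
  [[1.68, -5.29, 2.5], 0],
])

```text
time: 17.4
tool_pos: [0.449, 0.0113, 0.1223]
tool_rot: [3.141, -0.001, 0.354]
contact_force: [0.2, -0.1, 0.6]
opening: 0.0702
grip_force: 0.0
```

```bash
python3 - <<'E'
from h import *
go(.4495,.0105,.020,.354)
pair([.463,-.32,.16],'g6.png',w=(40,40,40))
E
```

```text
pos [0.449  0.0113 0.1223] yaw 0.3535 -> shift [0.002 0.014 1.705] spin -0.0
top [472 252]
side [391 140]
```

View pics/g6.png

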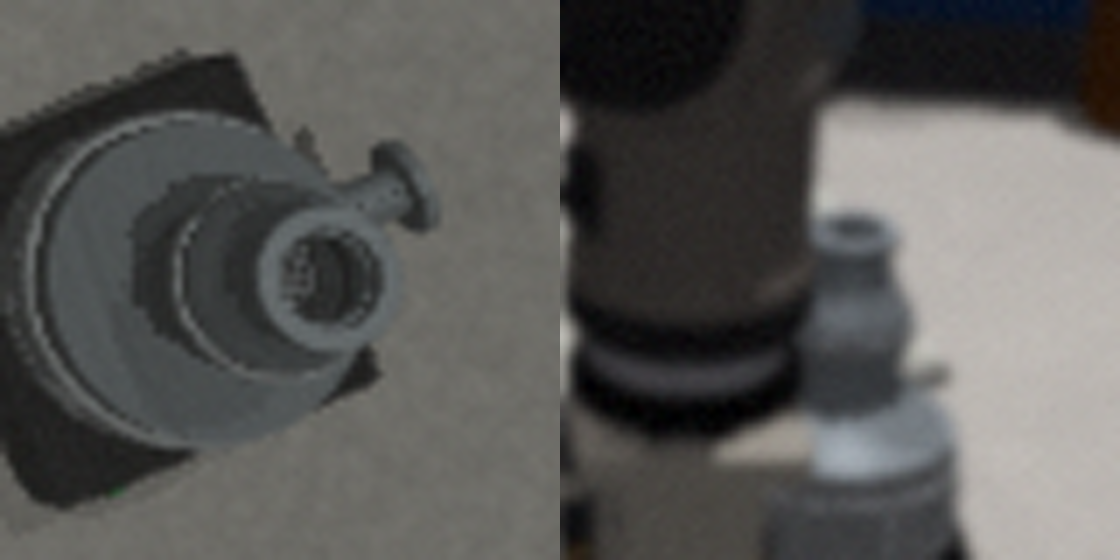

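The reducer is upright and seated on the ring, its top rim centred at top-crop (330,279). Now the small ring.

Request:
step_arm([
  [[0, 0.005, 0.5], 0],
  [[0, 0.005, 1], 0],
  [[0, 0.005, 1.4], 0],
  [[0, 0.005, 1.6], 0],
  [[0, 0.005, 1.69], 0],
  [[0, 0.005, 1.69], 0],
  [[0, 0.005, 1.69], 0],
])

```text
time: 18.38
tool_pos: [0.4491, 0.0111, 0.0209]
tool_rot: [3.141, -0.001, 0.354]
contact_force: [0.4, 0.5, -0.2]
opening: 0.07
grip_force: 0.0
```

Request:
step_arm([
  [[0, 0, 0], 0],
  [[0, 0, 0], 0],
  [[0, 0, 0], 0],
  [[0, 0, 0], 0],
  [[0, 0, 0], 0],
], hand=255, squeeze=10)

```text
time: 19.0
tool_pos: [0.4487, 0.0112, 0.0203]
tool_rot: [3.141, -0.0, 0.354]
contact_force: [0.4, 0.5, 1.4]
opening: 0.0424
grip_force: 10.0
```

```bash
python3 - <<'E'
from h import *
t=shot('top')
print(toz(t,472-40+330/7-.5,252-40+279/7-.5,.185))
s=robot.observe();print(s['tool_pos'],s['opening'])
go(.464,-.3210,.22,.354)
E
```

```text
[ 0.46504056 -0.32175489  0.185     ]
[0.44862201 0.01116423 0.02026888] 0.042284808759662826
pos [0.4486 0.0112 0.0203] yaw 0.3538 -> shift [-1.677  5.282 -3.328] spin -0.0
```

Request:
step_arm([
  [[0, 0, -0.4], 0],
  [[0, 0, -1], 0],
  [[0, 0, -1.8], 0],
  [[0, 0, -2.6], 0],
  [[-0.1, 0.3, -3.3], 0],
  [[-0.36, 1.1, -3.58], 0],
  [[-0.63, 1.98, -3.58], 0],
  [[-0.9, 2.85, -3.58], 0],
  [[-1.17, 3.7, -3.58], 0],
  [[-1.45, 4.56, -3.58], 0],
])

```text
time: 20.3
tool_pos: [0.4615, -0.2773, 0.2348]
tool_rot: [-3.141, 0.0, 0.354]
contact_force: [0.8, 0.1, -0.4]
opening: 0.0423
grip_force: 10.0
```

Request:
step_arm([
  [[-0.15, 0.5, 0], 0],
  [[-0.227, 0.722, 0], 0],
  [[-0.227, 0.722, 0], 0],
  [[-0.227, 0.722, 0], 0],
  [[-0.227, 0.722, 0], 0],
])

```text
time: 20.92
tool_pos: [0.4642, -0.3198, 0.2353]
tool_rot: [3.142, -0.0, 0.355]
contact_force: [-0.4, 0.2, -0.1]
opening: 0.042
grip_force: 10.0
```

```bash
python3 - <<'E'
from h import *
go(.464,-.3210,.2013,.354)
pair([.463,-.32,.19],'g7.png',w=(40,40,40))
E
```

```text
pos [ 0.4642 -0.3198  0.2353] yaw 0.3553 -> shift [-0.011  0.018  0.566] spin 0.001
top [478 252]
side [392 131]
```

View pics/g7.png

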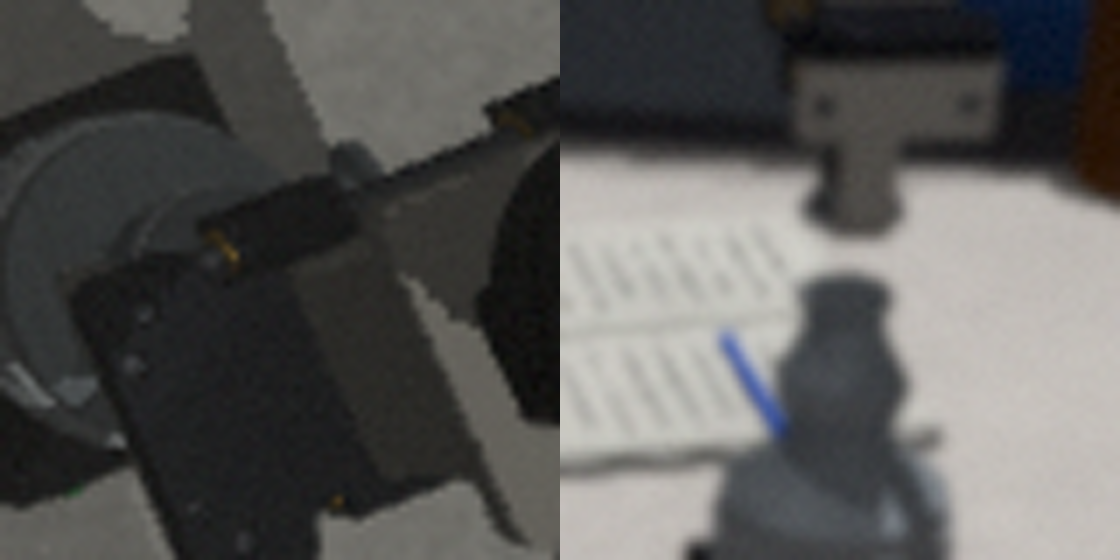

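The side crop shows the small ring (803–904) about 1 mm right of the reducer top (800–891) after allowing for perspective. I'll correct +x by 0.8 mm and lower.

Request:
step_arm([
  [[0.01, 0.008, 0.15], 0],
  [[0.01, 0.008, 0.3], 0],
  [[0.01, 0.008, 0.4], 0],
  [[0.01, 0.008, 0.46], 0],
  [[0.01, 0.008, 0.5], 0],
  [[0.01, 0.008, 0.53], 0],
  [[0.01, 0.008, 0.545], 0],
  [[0.01, 0.008, 0.545], 0],
  [[0.01, 0.008, 0.545], 0],
])

```text
time: 22.15
tool_pos: [0.4648, -0.3213, 0.2025]
tool_rot: [3.141, -0.0, 0.354]
contact_force: [-0.1, -0.3, 0.1]
opening: 0.042
grip_force: 10.0
```

Request:
step_arm([
  [[0, 0, 0.01], 0],
  [[0, 0, 0.018], 0],
  [[0, 0, 0.024], 0],
  [[0, 0, 0.024], 0],
])

```text
time: 22.65
tool_pos: [0.4648, -0.3212, 0.2012]
tool_rot: [3.141, -0.0, 0.354]
contact_force: [-1.4, 0.5, 4.2]
opening: 0.0423
grip_force: 10.0
```

Request:
step_arm([
  [[0, 0, -0.005], 0],
  [[0, 0, -0.005], 0],
  [[0, 0, -0.005], 0],
  [[0, 0, -0.005], 0],
  [[0, 0, -0.3], 0],
  [[0, 0, -0.8], 0],
  [[0, 0, -1.2], 0],
  [[0, 0, -1.2], 0],
  [[0, 0, -1.2], 0],
], hand=40)

```text
time: 23.78
tool_pos: [0.4644, -0.3209, 0.2717]
tool_rot: [-3.14, 0.001, 0.354]
contact_force: [-0.8, -0.1, -0.0]
opening: 0.077
grip_force: 0.0
```

```bash
python3 -c "
from h import *
go(.5593,-.130,.14,-.159)"
```

```text
pos [ 0.4644 -0.3209  0.2717] yaw 0.3538 -> shift [ 2.588 -2.433  2.196] spin 0.513
```

Request:
step_arm([
  [[0.5, -0.48, 0], 0.1],
  [[1.1, -1.05, 0], 0.25],
  [[1.7, -1.6, 0], 0.4],
  [[2.3, -2.15, 0.3], 0.513],
  [[2.585, -2.43, 1], 0.513],
  [[2.585, -2.43, 1.8], 0.513],
  [[2.585, -2.43, 2.2], 0.513],
  [[2.585, -2.43, 2.2], 0.513],
  [[2.585, -2.43, 2.2], 0.513],
  [[2.585, -2.43, 2.2], 0.513],
])

```text
time: 25.02
tool_pos: [0.5603, -0.1311, 0.1422]
tool_rot: [3.141, -0.002, -0.159]
contact_force: [0.4, -0.1, 0.4]
opening: 0.0775
grip_force: 0.0
```

```bash
python3 - <<'E'
from h import *
go(.5593,-.130,.052,-.159)
pair([.463,-.32,.18],'g8.png',w=(40,40,40))
E
```

```text
pos [ 0.5603 -0.1311  0.1422] yaw -0.1594 -> shift [-0.024 -0.016  1.503] spin -0.0
top [476 252]
side [392 134]
```

View pics/g8.png

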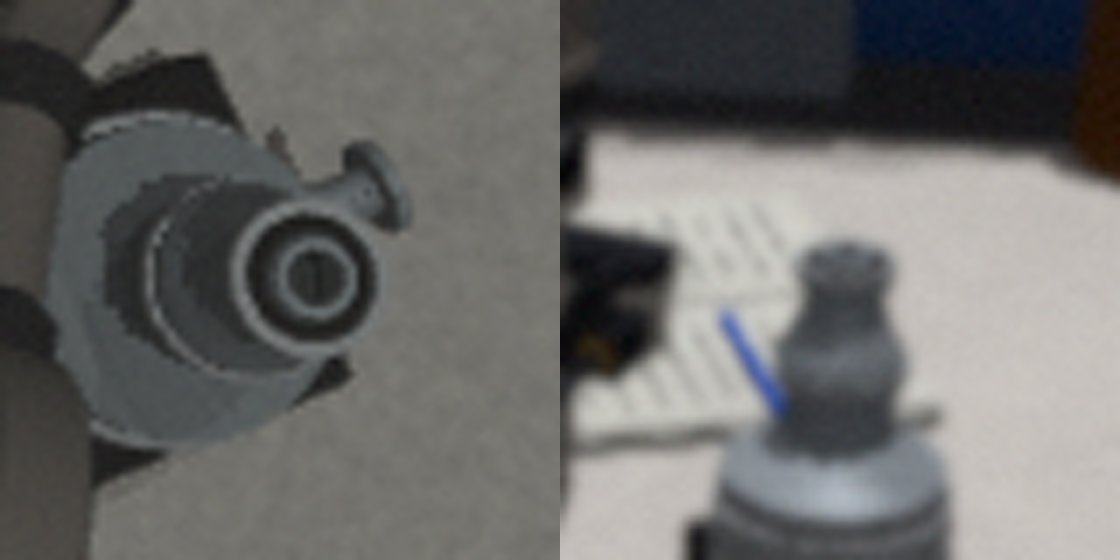

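The small ring is seated flat on the reducer, concentric at top-crop (311,279). Now grip the gauge.

Request:
step_arm([
  [[-0.01, -0.01, 0.4], 0],
  [[-0.01, -0.01, 0.8], 0],
  [[-0.01, -0.01, 1.2], 0],
  [[-0.01, -0.01, 1.4], 0],
  [[-0.01, -0.01, 1.48], 0],
  [[-0.01, -0.01, 1.48], 0],
  [[-0.01, -0.01, 1.48], 0],
])

```text
time: 26.0
tool_pos: [0.5597, -0.1302, 0.0529]
tool_rot: [3.141, -0.002, -0.159]
contact_force: [-0.0, 0.5, 0.2]
opening: 0.0776
grip_force: 0.0
```

Request:
step_arm([
  [[0, 0, 0], 0],
  [[0, 0, 0], 0],
  [[0, 0, 0], 0],
  [[0, 0, 0], 0],
  [[0, 0, 0], 0],
  [[0, 0, 0], 0],
], hand=255, squeeze=20)

```text
time: 26.75
tool_pos: [0.5592, -0.13, 0.0521]
tool_rot: [3.142, -0.0, -0.159]
contact_force: [0.2, 0.0, -0.1]
opening: 0.0398
grip_force: 20.0
```

```bash
python3 - <<'E'
from h import *
t=shot('top')
print(toz(t,476-40+311.5/7-.5,252-40+279.5/7-.5,.191))
s=robot.observe();print(s['tool_pos'],s['opening'],s['tool_rot'])
go(.4648,-.3212,.29,-.159)
E
```

```text
[ 0.4649451  -0.32194607  0.191     ]
[ 0.55920675 -0.13004549  0.05205846] 0.04004362722910952 [ 3.14149356e+00 -6.22655269e-06 -1.59190159e-01]
pos [ 0.5592 -0.13    0.0521] yaw -0.1592 -> shift [-1.049  3.395 -3.965] spin -0.0
```

Request:
step_arm([
  [[0, 0, -0.4], 0],
  [[0, 0, -1], 0],
  [[0, 0, -1.8], 0],
  [[0, 0, -2.6], 0],
  [[0, 0, -3.4], 0],
  [[-0.1, 0.3, -3.97], 0],
  [[-0.3, 0.95, -3.97], 0],
  [[-0.5, 1.65, -3.97], 0],
  [[-0.72, 2.35, -3.97], 0],
  [[-0.92, 3, -3.97], 0],
])

```text
time: 28.05
tool_pos: [0.4752, -0.3001, 0.2899]
tool_rot: [-3.141, 0.001, -0.159]
contact_force: [0.5, -0.5, -0.9]
opening: 0.04
grip_force: 20.0
```

Request:
step_arm([
  [[-0.08, 0.25, 0], 0],
  [[-0.13, 0.395, 0], 0],
  [[-0.13, 0.395, 0], 0],
  [[-0.13, 0.395, 0], 0],
  [[-0.13, 0.395, 0], 0],
  [[-0.13, 0.395, 0], 0],
])

```text
time: 28.8
tool_pos: [0.465, -0.3207, 0.2903]
tool_rot: [3.142, -0.0, -0.158]
contact_force: [0.1, -0.0, -1.4]
opening: 0.0397
grip_force: 20.0
```

```bash
python3 - <<'E'
from h import *
go(.4648,-.3212,.2421,-.159)
pair([.463,-.32,.21],'g9.png',w=(40,40,40),cams=('side',))
im=cv2.imread('pics/g9.png');g=cv2.cvtColor(im,6)
# edges by row (bright paper/bench background vs. dark parts)
for r in range(140,520,12):
    m=np.where(g[r,150:450]<105)[0]; print(r,(m.min()+150,m.max()+150,(m.min()+m.max())/2+150) if len(m) else None)
k=shot('side')
for z in(.185,.19,.238,.245):print(z,proj(k,[.4648,-.3212,z]))
E
```

```text
pos [ 0.465  -0.3207  0.2903] yaw -0.1583 -> shift [-0.002  0.009  0.804] spin 0.001
side [393 124]
140 (np.int64(150), np.int64(449), np.float64(299.5))
152 (np.int64(150), np.int64(449), np.float64(299.5))
164 (np.int64(150), np.int64(449), np.float64(299.5))
176 (np.int64(150), np.int64(449), np.float64(299.5))
188 (np.int64(150), np.int64(449), np.float64(299.5))
200 (np.int64(150), np.int64(449), np.float64(299.5))
212 (np.int64(182), np.int64(449), np.float64(315.5))
224 (np.int64(247), np.int64(449), np.float64(348.0))
236 None
248 None
260 None
272 None
284 None
296 None
308 None
320 (np.int64(242), np.int64(316), np.float64(279.0))
332 (np.int64(233), np.int64(325), np.float64(279.0))
344 (np.int64(235), np.int64(324), np.float64(279.5))
356 (np.int64(239), np.int64(318), np.float64(278.5))
368 (np.int64(239), np.int64(314), np.float64(276.5))
380 (np.int64(236), np.int64(315), np.float64(275.5))
392 (np.int64(230), np.int64(318), np.float64(274.0))
404 (np.int64(222), np.int64(325), np.float64(273.5))
416 (np.int64(213), np.int64(331), np.float64(272.0))
428 (np.int64(179), np.int64(334), np.float64(256.5))
440 (np.int64(184), np.int64(337), np.float64(260.5))
452 (np.int64(193), np.int64(331), np.float64(262.0))
464 (np.int64(199), np.int64(326), np.float64(262.5))
476 (np.int64(205), np.int64(325), np.float64(265.0))
488 (np.int64(203), np.int64(330), np.float64(266.5))
500 (np.int64(185), np.int64(337), np.float64(261.0))
512 (np.int64(157), np.int64(338), np.float64(247.5))
0.185 [391.9600707  132.43403271]
0.19 [392.07004008 130.83477636]
0.238 [393.14890637 115.14510248]
0.245 [393.30983332 112.80478336]
```

View pics/g9.png

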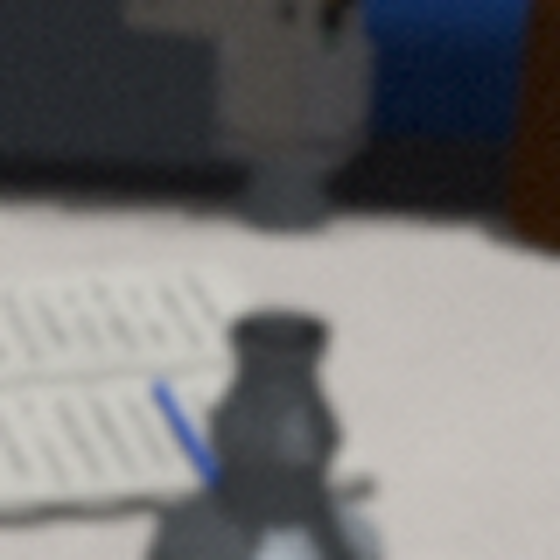

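The gauge flange (x≈243–331) is aligned with the small ring (233–325) after the expected 7 px of perspective. Lowering.

Request:
step_arm([
  [[0, 0.003, 0.2], 0],
  [[0, 0.003, 0.4], 0],
  [[0, 0.003, 0.55], 0],
  [[0, 0.003, 0.65], 0],
  [[0, 0.003, 0.71], 0],
  [[0, 0.003, 0.75], 0],
  [[0, 0.003, 0.775], 0],
  [[0, 0.003, 0.785], 0],
  [[0, 0.003, 0.785], 0],
  [[0, 0.003, 0.785], 0],
])

```text
time: 30.15
tool_pos: [0.4647, -0.3214, 0.2433]
tool_rot: [3.141, -0.0, -0.159]
contact_force: [0.5, 0.1, -1.3]
opening: 0.04
grip_force: 20.0
```

Request:
step_arm([
  [[0, 0, 0.01], 0],
  [[0, 0, 0.018], 0],
  [[0, 0, 0.023], 0],
  [[0, 0, 0.023], 0],
])

```text
time: 30.65
tool_pos: [0.4647, -0.3213, 0.2421]
tool_rot: [3.141, -0.0, -0.159]
contact_force: [-0.7, 0.2, 1.1]
opening: 0.0402
grip_force: 20.0
```

Request:
step_arm([
  [[0, 0, 0.003], 0],
  [[0, 0, 0.003], 0],
])

```text
time: 30.9
tool_pos: [0.4647, -0.3214, 0.242]
tool_rot: [3.141, -0.0, -0.159]
contact_force: [-0.5, 1.5, 3.6]
opening: 0.0403
grip_force: 20.0
```

Request:
step_arm([
  [[0, 0, 0], 0],
  [[0, 0, 0], 0],
  [[0, 0, 0], 0],
  [[0, 0, 0], 0],
  [[0, 0, -0.2], 0],
  [[0, 0, -0.6], 0],
  [[0, 0, -1.1], 0],
  [[0, 0, -1.6], 0],
  [[0, 0, -1.7], 0],
  [[0, 0, -1.7], 0],
], hand=40)

```text
time: 32.15
tool_pos: [0.4646, -0.3212, 0.3434]
tool_rot: [3.142, -0.0, -0.159]
contact_force: [-0.7, -0.8, -0.1]
opening: 0.0774
grip_force: 0.0
```

Request:
step_arm([
  [[0.5, -0.7, 0], 0],
  [[1.2, -1.4, 0], 0],
  [[1.9, -2.1, 0], 0],
  [[2.4, -2.6, 0], 0],
  [[2.6, -3, 0], 0],
  [[2.6, -3, 0], 0],
  [[2.6, -3, 0], 0],
])

```text
time: 33.02
tool_pos: [0.6467, -0.1688, 0.3425]
tool_rot: [3.141, 0.002, -0.159]
contact_force: [-0.0, 0.3, 0.2]
opening: 0.0773
grip_force: 0.0
```

```bash
python3 - <<'E'
from h import *
pair([.463,-.32,.20],'g10.png',w=(40,40,40))
E
```

```text
top [480 252]
side [392 127]
```

View pics/g10.png

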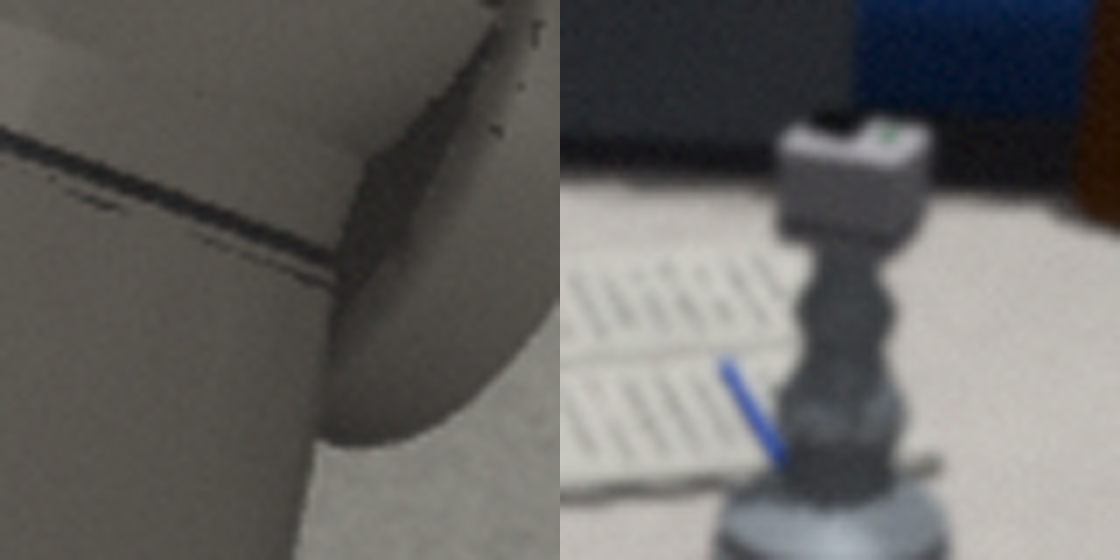

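The side view shows the whole stack upright and aligned, with the gauge body at (855,180) squarely on the neck. The arm hides it in the top view, but the gripper is open and well clear. Handing in.

```bash
python3 -c "
from cell import robot
print(robot.hand_in())"
```

```text
the job is handed in; nothing more can be done
None
```

I built the stack on the pump inlet in the order you asked: screened ring, reducer (wide flange down), small ring, gauge head. I lowered each part until it touched at its expected seated height and then let go. The final side view shows the stack upright and aligned; the arm blocked the last top view. I never handled the spare ring, clamp or blank, and handed in at about 33 s; no verdict came back.

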